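# Seal the dry box: snap its gasketed lid down corner by corner

## Robot

A 6-joint arm with a two-finger parallel gripper is mounted at the origin on a cart in front of the work surface, level with it; the furniture and walls round the work are solid. World frame = base frame: x ahead of the robot, y to its left, z up, the work surface at z = 0. Lengths are in m, angles in degrees, forces in N, time in s.
With the tool pointing down it reaches from about 0.3 to 0.75 m from the base axis. Payload 8.5 kg.
Tool frame: the origin (TCP) lies between the finger pads; the fingertips stand 19 mm ahead of it and the grasp point (between the pads) is the TCP; z points along the fingers, y is the line along which they close (so a half turn about z gives the same grasp; the last joint's range is limited). The gripper opens to 85 mm and grips with 20 to 120 N. Pads are 22 mm wide; open, the fingers measure 114 mm over their backs; the gripper's body (76 mm by 85 mm) begins 54 mm behind the grasp point. The pads swing forward as they close: fully open they stand 13 mm farther back than shut.
Start: joints at [55.101, 21.807, 74.336, -0, 83.858, -12.336], TCP at [0.211, 0.508, 0.25] pointing down, gripper open.
Joint ranges: [-178.18, 178.18], [-50.72, 133.34], [12.68, 142.11], [-81.47, 261.47], [9.98, 163.14], [-165.26, 165.26]. Speed limits (degrees/s): [136.94, 136.94, 180, 180, 180, 180].

## Interface

Orientations are given as a 3x3 rotation matrix whose columns are the frame's x, y, z axes.
In Python, from rig import env, optics gives the robot as it stands.
- The arm moves only by the tool arm_command, never from a script. Its argument "commands" is one flat list of numbers, 7 for each row, row after row: the closure, from -1 (fully open) to 1 (shut), so that 0 is half open, then the shift along the tool's x, y, z as a fraction of full scale, then the turn, a rotation vector about the tool's x, y, z as a fraction of full scale. A call has 1 to 12 rows; each row is the pose to reach, as a shift and turn from the pose commanded when the call began, along the tool's axes at that moment; what a row does not reach only later rows make up. Full scale, the value 1, is 500 mm for a shift and 120 degrees for a turn. A row lasts 1/12 s, in which the tool goes at most 41.7 mm and 7.16 degrees, less where a joint would pass 70% of its speed; a pose out of reach is approached as far as the arm can. A call with a number of a shift or a turn outside -1 to 1 is refused whole. A call with a gripper value outside its range is refused whole. The fingers move at their own pace and stop on an object; "newtons" is the grip in N (left out, the last holds). Time passes only in rows, so rows that repeat a pose let the fingers close. It gives the time, the measured TCP pose, the force, the opening and the grip force at its end, in the units of the state.
- env.observe(): the state, without advancing time (a new reading comes with each control period).
- optics.get_image(name): name is "scene" or "side" or "wrist"; returns a dict with "image" (480x640x3 uint8, red, green, blue), "intrinsics" (3x3 intrinsics, pixels), "origin" and "orientation" of the camera in the world; the wrist camera has in their place "tool_from_camera" (4x4, takes a point from camera to tool coordinates, whose origin is the TCP and whose axes are the flange's). Camera axes: x right, y down, z forward; pixel columns grow to the right and rows downward; lengths in m; the calibration is good to about 2 mm. A picture is of the moment at which its call begins: read the wrist's pose just before it. There is no depth.
- env.close_job(): hands the job in; it is judged then, once.
The state is a dict: "time_s": time; "q": joint angles; "qvel": joint speeds; "joint_efforts": joint torques, N m; "position": TCP position; "tool_rot": TCP orientation; "ft_force": force on the tool from outside, world axes, zero at the start; "wrist_torque": the same for the moment, N m; "grip_width": finger opening in m; "gripper_force": force on a finger pad.
Only numpy, scipy, OpenCV 4.12 (cv2) and the standard library are available. Lean on these libraries where they do the work, as an engineer would, in place of code of your own. Each camera call takes 0.05 s, during which the arm holds its last target. There are 200 camera calls.

## Task

The dry box is packed with cured samples, but its lid only lies loosely on the gasket with all four corners standing up. Press the corners down one after another, each until its steel spring clip snaps over the corner's lug and holds it, so that the lid stays down flat all round and the box is sealed when you take the gripper away. Do not shove the things lying about on the bench.

Things in the scene. Friction and masses are not known exactly. Their poses are not given: they have to be found in the camera images.
- dry_box: Clear dry box, dark grey rim frame, black gasket (top 63 mm up), 180 mm (x) by 200 mm (y), fixed; samples show inside. Origin: centre of the underside, z up; at yaw 0 its -x side faces the robot. On each corner's diagonal, outside the lid, stands a sprung steel clip 14 mm wide, top 86 mm up, its hook's tip 20 mm outward of the thumb pad's middle. The lid's lug cams it outward, then it snaps over the lug.
- lid: Dark teal lid, 180 x 200 x 5 mm, a vent plug 34 mm across and 11 mm high in its middle; loose (0.46 kg), lying on the gasket, located in the frame with 1 mm play. Origin: centre of its underside, axes as the box's. Each corner flexes by itself about a crease across it 32 mm inward of its pad and springs up again until its clip holds it; pressing the middle does not bring the corners down.
- corner_fl (a point): Middle of the light grey round thumb pad (25 mm across) on top of the lid's near left (-x, +y) corner, near x = -73, y = +83 mm in the box's frame. Above the box's underside it is at 74 mm while the corner stands up, 68 mm pressed hard onto the gasket, 69 mm held by its clip. A push straight down passes the clip at 5 to 12 N.
- corner_fr (a point): Middle of the light grey round thumb pad (25 mm across) on top of the lid's near right (-x, -y) corner, near x = -73, y = -83 mm in the box's frame. Above the box's underside it is at 74 mm while the corner stands up, 68 mm pressed hard onto the gasket, 69 mm held by its clip. A push straight down passes the clip at 5 to 12 N.
- corner_bl (a point): Middle of the light grey round thumb pad (25 mm across) on top of the lid's far left (+x, +y) corner, near x = +73, y = +83 mm in the box's frame. Above the box's underside it is at 74 mm while the corner stands up, 68 mm pressed hard onto the gasket, 69 mm held by its clip. A push straight down passes the clip at 5 to 12 N.
- corner_br (a point): Middle of the light grey round thumb pad (25 mm across) on top of the lid's far right (+x, -y) corner, near x = +73, y = -83 mm in the box's frame. Above the box's underside it is at 74 mm while the corner stands up, 68 mm pressed hard onto the gasket, 69 mm held by its clip. A push straight down passes the clip at 5 to 12 N.
- ochre_jar: Bystander: clear open jar of ochre sample, 112 mm across, 73 mm high, left of the box. Origin under its centre.
- cast_puck: Bystander: grey-green cast sample puck, 43 mm across, 34 mm high, left of the box. Origin under its centre.
- blue_marker: Bystander: white marker pen with a blue cap, about 135 mm long and 15 mm thick, lying right of the box. Origin under its middle.
- brush: Bystander: flat brush with a red handle, about 220 mm long and 15 mm thick, lying beyond the box to the right. Origin under its middle.

How it is judged:
By the outcome, as a careful person would: the job done as asked, in the order asked, and still so for the second after the job is handed in, with the robot touching nothing.
It also fails if it takes over 48 s, if anything falls off the work surface, if the arm or the gripper's body presses on something with over 40 N, if the wrist force passes 120 N, or if a joint passes its speed limit or range.

## Working session

There is one attempt and no reset: what is moved stays moved. The work goes in short steps, Python scripts to look and compute and a tool call to move; the robot and the scene stay as the last step left them, time stands still between calls to the robot, and variables do not carry over. Pictures are saved under pics/ and viewed, at most 10 in all, crops included, and the job is handed in when it is done.

Besides the shell and the picture viewer there is one more tool, called after "Call:" by a JSON object that holds its "api" and its "payload". arm_command: Moves the arm, as the interface text tells. Shift numbers are shares of 500 mm and turn numbers shares of 120 degrees, none past 1 either way. Its arguments: {"type":"object","properties":{"commands":{"type":"array","items":{"type":"number"}},"newtons":{"type":"number"}},"required":["commands"]}

```bash
mkdir -p pics; python3 - <<'E'
from rig import env, optics
import cv2,numpy as np
for n in("scene","side"):
    d=optics.get_image(n); cv2.imwrite(f"pics/{n}0.png",d["image"][:,:,::-1]); print(n,d["intrinsics"],d["origin"],d["orientation"])
s=env.observe(); print(s)
E
```

```text
scene [[486.88195501   0.         322.55111576]
 [  0.         486.88195501 235.99530142]
 [  0.           0.           1.        ]] [ 0.02822133 -0.48144158  0.93040761] [[ 0.6167484  -0.61053799  0.49685488]
 [-0.78700914 -0.46589977  0.40441813]
 [-0.01542806 -0.64045356 -0.76784192]]
side [[600.41200202   0.         316.29833043]
 [  0.         600.41200202 229.33054513]
 [  0.           0.           1.        ]] [ 0.20634368 -1.25830264  0.68873409] [[ 0.95828733 -0.10630288  0.26530187]
 [-0.2851904  -0.41657697  0.86320917]
 [ 0.01875703 -0.90286396 -0.42951699]]
{'time_s': 0.1, 'q': array([ 5.51023819e+01,  2.18362650e+01,  7.43800540e+01,  1.03936038e-03,
        8.38571547e+01, -1.23353130e+01]), 'qvel': array([ 0.01170233, -0.18149877, -0.20442038, -0.03759046, -0.05589968,
       -0.00720791]), 'joint_efforts': array([ 4.19221848e-03, -4.49219441e+01, -2.31657976e+01, -1.07460269e-04,
        3.65089378e-03, -1.23422475e-05]), 'position': array([0.21088171, 0.50770559, 0.24978371]), 'tool_rot': array([[-9.23461987e-01,  3.83689195e-01, -7.48444686e-04],
       [ 3.83689814e-01,  9.23461446e-01, -1.04143986e-03],
       [ 2.91570589e-04, -1.24890073e-03, -9.99999178e-01]]), 'ft_force': array([-0.3364841 , -1.03648192,  0.20932544]), 'wrist_torque': array([0.02588913, 0.02934698, 0.03206211]), 'gripper_force': 0.0, 'grip_width': 0.08507790985492306}
```

View pics/scene0.png

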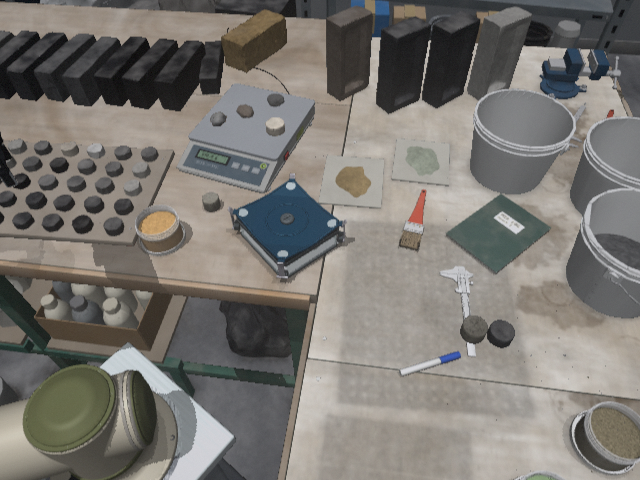

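View pics/side0.png

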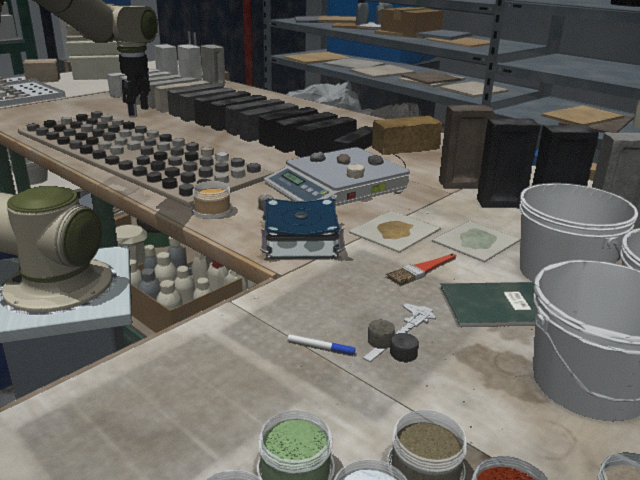

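```bash
python3 - <<'E'
import cv2
i=cv2.imread("pics/scene0.png")[165:285,220:360]
cv2.imwrite("pics/c.png",cv2.resize(i,None,fx=5,fy=5,interpolation=cv2.INTER_CUBIC))
E
```

```text
(no output)
```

View pics/c.png

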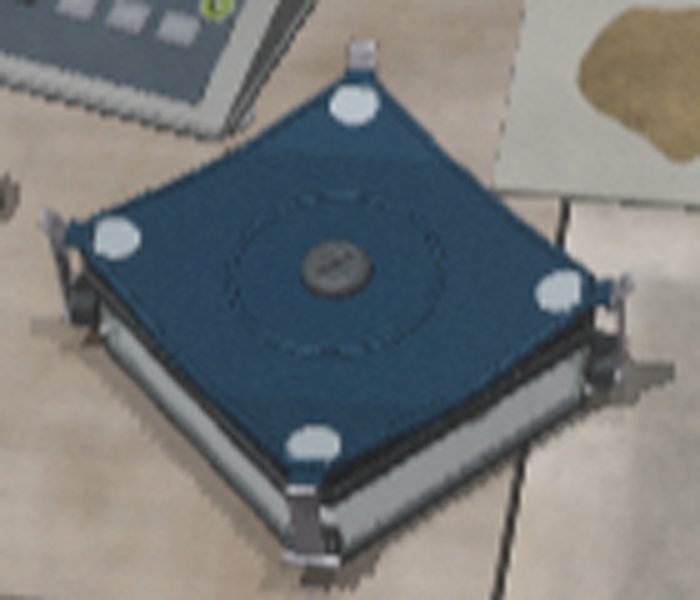

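The crop shows the four pads at full-image pixels of about bl (290.4,185.4), fl (243.0,212.2), br (331.6,222.8), fr (282.4,253.2).

```bash
cat > h.py <<'E'
import numpy as np
def ray(px,K,R,o,z):
    d=R@np.linalg.inv(K)@np.array([px[0],px[1],1.]); return o+d*(z-o[2])/d[2]
M=np.array([[-.073,.083],[-.073,-.083],[.073,.083],[.073,-.083]])
N=['fl','fr','bl','br']
def fit(W):
    c=W.mean(0); A=W-c; H=M.T@A; a=np.arctan2(H[0,1]-H[1,0],H[0,0]+H[1,1])
    R=np.array([[np.cos(a),-np.sin(a)],[np.sin(a),np.cos(a)]]); P=M@R.T+c
    return c,np.degrees(a),P,W-P
E
python3 - <<'E'
from h import *
from rig import env,optics
d=optics.get_image("scene")
px=[(117,238),(314,443),(354,104),(560,291)]
W=np.array([ray((p[0]/5+219.6,p[1]/5+164.6),d["intrinsics"],d["orientation"],d["origin"],.074)[:2] for p in px])
for r in fit(W): print(np.round(r,4))
for n,p,z in(("jar",(160,222),.073),("puck",(210,195),.034)): print(n,ray(p,d["intrinsics"],d["orientation"],d["origin"],z))
w=optics.get_image("wrist"); print(w["tool_from_camera"],w["intrinsics"])
E
```

```text
[0.5761 0.0726]
-12.9934
[[ 0.5237  0.1699]
 [ 0.4863  0.0082]
 [ 0.6659  0.1371]
 [ 0.6286 -0.0247]]
[[ 0.0015 -0.0029]
 [ 0.0024  0.0018]
 [-0.0023 -0.0012]
 [-0.0017  0.0023]]
jar [0.38360697 0.30256203 0.073     ]
puck [0.5401716  0.30799004 0.034     ]
[[-3.07504338e-04 -9.49908363e-01 -3.12528409e-01  8.06777062e-02]
 [ 9.99999698e-01 -6.92095690e-05 -7.73566466e-04 -3.17153816e-04]
 [ 7.13187299e-04 -3.12528553e-01  9.49908098e-01 -1.24430424e-01]
 [ 0.00000000e+00  0.00000000e+00  0.00000000e+00  1.00000000e+00]] [[389.65974848   0.         317.93150779]
 [  0.         389.65974848 242.31496365]
 [  0.           0.           1.        ]]
```

Call:
{"api": "arm_command", "payload": {"commands": [1,-0.9,-0.48,0,0,0,0.295,1,-0.9,-0.48,0,0,0,0.295,1,-0.9,-0.48,0,0,0,0.295,1,-0.9,-0.48,0,0,0,0.295,1,-0.9,-0.48,0,0,0,0.295,1,-0.9,-0.48,0,0,0,0.295,1,-0.9,-0.48,0,0,0,0.295,1,-0.9,-0.48,0,0,0,0.295,1,-0.9,-0.48,0,0,0,0.295,1,-0.9,-0.48,0,0,0,0.295,1,-0.9,-0.48,0,0,0,0.295,1,-0.9,-0.48,0,0,0,0.295], "newtons": 40}}

```text
time_s: 1.2
position: [0.529, 0.1194, 0.2503]
tool_rot: [[-0.53, 0.848, -0.0], [0.848, 0.53, 0.0], [0.0, -0.0, -1.0]]
ft_force: [1.1, 0.6, 0.1]
grip_width: -0.0002
gripper_force: 0.0
```

Call:
{"api": "arm_command", "payload": {"commands": [1,0,0,0,0,0,0,1,0,0,0,0,0,0,1,0,0,0,0,0,0]}}

```text
time_s: 1.45
position: [0.5278, 0.1215, 0.2501]
tool_rot: [[-0.53, 0.848, -0.001], [0.848, 0.53, 0.0], [0.001, -0.001, -1.0]]
ft_force: [-1.1, -0.3, -0.4]
grip_width: 0.0001
gripper_force: 0.0
```

```bash
python3 - <<'E'
from rig import env, optics
import cv2,numpy as np
s=env.observe(); d=optics.get_image("wrist"); cv2.imwrite("pics/w1.png",d["image"][:,:,::-1])
np.savez("w1",p=s["position"],R=s["tool_rot"]); print(s["time_s"],s["position"],s["tool_rot"],s["q"],s["ft_force"],s["grip_width"])
E
```

```text
1.45 [0.52783646 0.12147609 0.25005422] [[-5.30217970e-01  8.47860912e-01 -8.82160084e-04]
 [ 8.47861115e-01  5.30218331e-01  2.24956458e-04]
 [ 6.58469235e-04 -6.28673277e-04 -9.99999586e-01]] [ 4.25245469e-01  2.09960107e+01  7.56632286e+01  1.33525581e-02
  8.33912079e+01 -3.15965001e+01] [-1.1227276  -0.25735004 -0.41794034] 0.00012553792842185632
```

View pics/w1.png

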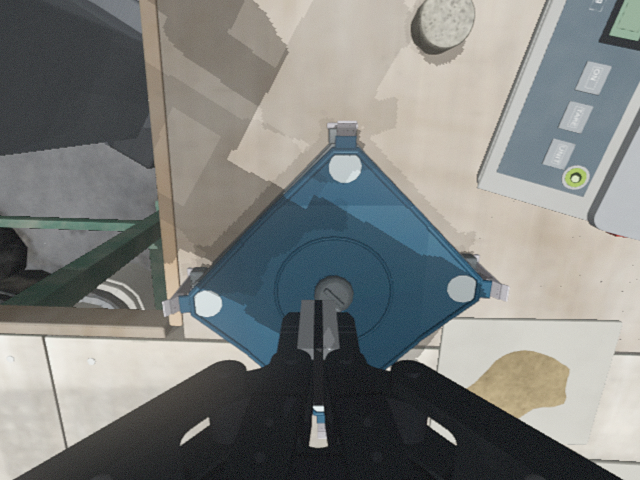

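The wrist view shows three pads: fl (345,168), fr (208,304), bl (461,289); br is hidden behind the fingers, with the plug at (333,292).

```bash
cat > loc.py <<'E'
from h import *
from rig import optics
import sys
d=np.load("w1.npz"); w=optics.get_image("wrist"); T=w["tool_from_camera"]
R=d["R"]@T[:3,:3]; o=d["p"]+d["R"]@T[:3,3]
W=np.array([ray(p,w["intrinsics"],R,o,.074)[:2] for p in[(345,168),(208,304),(461,289)]])
print(W)
c=W[:3].mean(0); m=M[:3].mean(0); A=W-c; B=M[:3]-m; H=B.T@A
a=np.arctan2(H[0,1]-H[1,0],H[0,0]+H[1,1]); Q=np.array([[np.cos(a),-np.sin(a)],[np.sin(a),np.cos(a)]])
P=(M-m)@Q.T+c; print(np.degrees(a)); print(P); print(W-P[:3])
print(ray((333,292),w["intrinsics"],R,o,.078), P.mean(0))
for n,p in zip(N,P): print(n,"delta tool from here", d["R"].T@np.append(p-d["p"][:2],0)/.5)
E
python3 loc.py
```

```text
[[0.522785   0.1670227 ]
 [0.48655388 0.00823643]
 [0.66138288 0.13426766]]
-12.963553978862182
[[ 0.52189395  0.1680161 ]
 [ 0.48465497  0.00624695]
 [ 0.66417284  0.13526374]
 [ 0.62693386 -0.02650541]]
[[ 0.00089105 -0.0009934 ]
 [ 0.00189891  0.00198948]
 [-0.00278996 -0.00099608]]
[0.57008908 0.07609316 0.078     ] [0.57441391 0.07075534]
fl delta tool from here [8.52205824e-02 3.92758812e-02 3.14234478e-05]
fr delta tool from here [-1.49605410e-01 -1.95417010e-01  2.43429021e-05]
bl delta tool from here [-1.21195967e-01  2.45809504e-01 -2.34337779e-04]
br delta tool from here [-3.56021960e-01  1.11166129e-02 -2.41418325e-04]
```

Call:
{"api": "arm_command", "payload": {"commands": [1,0.084,0.04,0.0,0,0,0,1,0.084,0.04,0.0,0,0,0,1,0.084,0.04,0.1,0,0,0,1,0.084,0.04,0.18,0,0,0,1,0.084,0.04,0.24,0,0,0,1,0.084,0.04,0.28,0,0,0,1,0.084,0.04,0.3,0,0,0,1,0.084,0.04,0.3,0,0,0,1,0.084,0.04,0.3,0,0,0]}}

```text
time_s: 2.3
position: [0.5231, 0.1681, 0.1014]
tool_rot: [[-0.531, 0.847, 0.001], [0.847, 0.531, 0.0], [-0.001, 0.001, -1.0]]
ft_force: [0.1, 0.3, -0.1]
grip_width: -0.0002
gripper_force: 0.0
```

```bash
python3 - <<'E'
from rig import env, optics
import cv2
s=env.observe(); print(s["position"],s["ft_force"])
d=optics.get_image("wrist")["image"][:,:,::-1]; cv2.imwrite("pics/w2.png",d)
E
```

```text
[0.52310317 0.16813003 0.10137029] [ 0.11636667  0.26608199 -0.10085798]
```

View pics/w2.png

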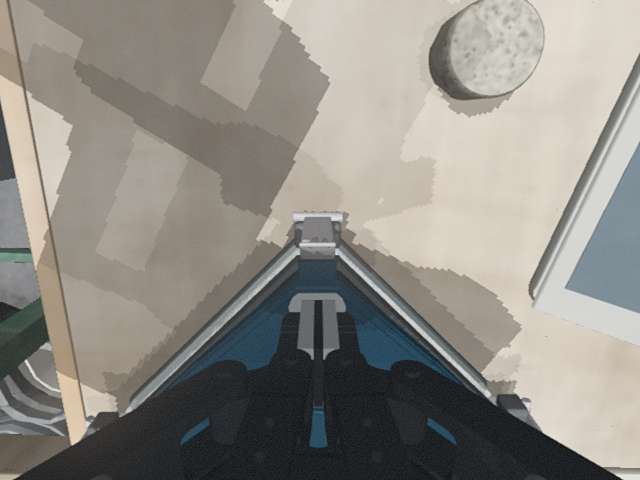

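The closed fingertips are centred over the fl pad (317,300) with clear space to the clip (317,245), so I press.

Call:
{"api": "arm_command", "payload": {"commands": [1,0,0,0.012,0,0,0,1,0,0,0.016,0,0,0,1,0,0,0.019,0,0,0,1,0,0,0.022,0,0,0,1,0,0,0.024,0,0,0,1,0,0,0.026,0,0,0,1,0,0,0.027,0,0,0,1,0,0,0.028,0,0,0,1,0,0,0.028,0,0,0]}}

```text
time_s: 3.1
position: [0.523, 0.1678, 0.0871]
tool_rot: [[-0.53, 0.848, 0.001], [0.848, 0.53, 0.001], [-0.0, 0.001, -1.0]]
ft_force: [-2.8, 2.8, 9.1]
grip_width: 0.0001
gripper_force: 4.3
```

Call:
{"api": "arm_command", "payload": {"commands": [1,0,0,0.001,0,0,0,1,0,0,0.002,0,0,0,1,0,0,0.002,0,0,0]}}

```text
time_s: 3.35
position: [0.5231, 0.1678, 0.087]
tool_rot: [[-0.531, 0.848, 0.002], [0.848, 0.531, 0.0], [-0.001, 0.002, -1.0]]
ft_force: [-5.0, 2.5, 18.1]
grip_width: -0.0002
gripper_force: 8.7
```

Call:
{"api": "arm_command", "payload": {"commands": [1,0,0,-0.04,0,0,0,1,0,0,-0.08,0,0,0,1,0,0,-0.12,0,0,0,1,0,0,-0.2,0,0,0,1,0,0,-0.2,0,0,0,1,0,0,-0.2,0,0,0]}}

```text
time_s: 3.85
position: [0.5235, 0.1673, 0.1869]
tool_rot: [[-0.53, 0.848, 0.004], [0.848, 0.53, -0.0], [-0.002, 0.003, -1.0]]
ft_force: [-0.7, 0.3, -0.2]
grip_width: 0.0001
gripper_force: 0.0
```

```bash
python3 - <<'E'
from rig import env, optics
import cv2
s=env.observe(); print(s["position"],s["ft_force"])
d=optics.get_image("wrist")["image"][:,:,::-1]
e=optics.get_image("side")["image"][:,:,::-1]
a=cv2.resize(d[200:380,220:420],(600,540)); 
b=cv2.resize(e[180:270,250:355],(630,540)); cv2.imwrite("pics/w3.png",cv2.resize(cv2.hconcat([a,b]),(800,351)))
E
```

```text
[0.52348637 0.16733081 0.18686102] [-0.65876071  0.29002545 -0.19333381]
```

View pics/w3.png

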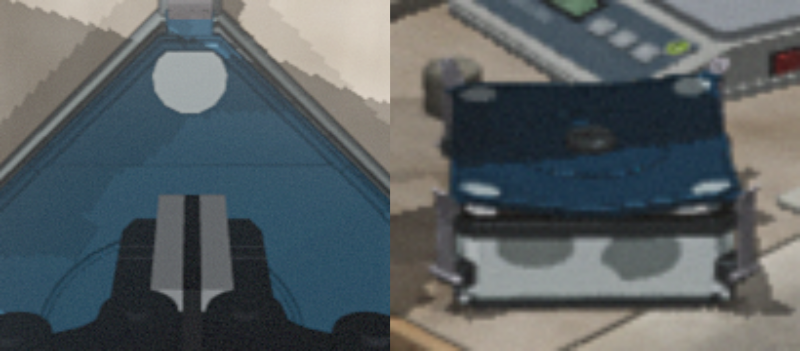

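fl is held: the lid is flat there and its lug is under the clip; the near edge corners are still up in the side view. Next is fr.

Call:
{"api": "arm_command", "payload": {"commands": [1,-0.232,-0.233,0,0,0,0.7,1,-0.232,-0.233,0,0,0,0.7,1,-0.232,-0.233,0,0,0,0.7,1,-0.232,-0.233,0,0,0,0.7,1,-0.232,-0.233,0,0,0,0.7,1,-0.232,-0.233,0,0,0,0.7,1,-0.232,-0.233,0,0,0,0.7,1,-0.232,-0.233,0,0,0,0.7,1,-0.232,-0.233,0,0,0,0.7,1,-0.232,-0.233,0,0,0,0.7,1,-0.232,-0.233,0,0,0,0.7,1,-0.232,-0.233,0,0,0,0.7]}}

```text
time_s: 4.95
position: [0.485, 0.0074, 0.1838]
tool_rot: [[0.792, 0.611, -0.003], [0.611, -0.792, 0.0], [-0.002, -0.002, -1.0]]
ft_force: [0.1, -1.0, -0.1]
grip_width: -0.0002
gripper_force: 0.0
```

Call:
{"api": "arm_command", "payload": {"commands": [1,0,0,0,0,0,0.05,1,0,0,0,0,0,0.05,1,0,0,0.08,0,0,0.05,1,0,0,0.13,0,0,0.05,1,0,0,0.16,0,0,0.05,1,0,0,0.168,0,0,0.05,1,0,0,0.17,0,0,0.05,1,0,0,0.17,0,0,0.05]}}

```text
time_s: 5.62
position: [0.4858, 0.0073, 0.1005]
tool_rot: [[0.847, 0.532, 0.0], [0.532, -0.847, -0.0], [-0.0, 0.0, -1.0]]
ft_force: [0.4, -0.7, -0.6]
grip_width: -0.0
gripper_force: 0.0
```

```bash
python3 - <<'E'
from rig import env, optics
import cv2
s=env.observe(); print(s["position"],s["ft_force"])
d=optics.get_image("wrist")["image"][:,:,::-1]
e=optics.get_image("scene")["image"][:,:,::-1]
b=cv2.resize(e[180:285,220:360],(640,480)); cv2.imwrite("pics/w4.png",cv2.resize(cv2.hconcat([d,b]),(800,300)))
E
```

```text
[0.48580386 0.00731254 0.1005308 ] [ 0.35953129 -0.67310768 -0.56952314]
```

View pics/w4.png

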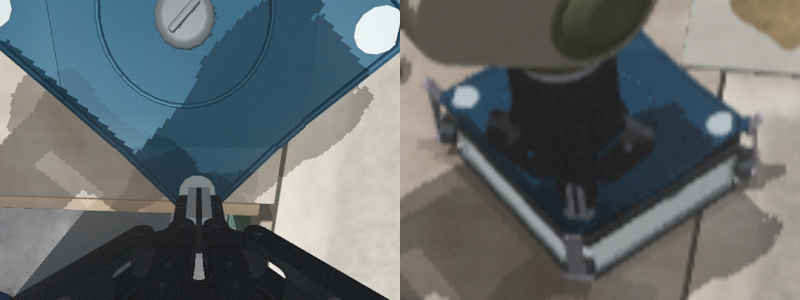

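The tips are centred over the fr pad (pad edge visible inward at (197,180)), clear of the clip; press.

Call:
{"api": "arm_command", "payload": {"commands": [1,0,0,0.01,0,0,0,1,0,0,0.014,0,0,0,1,0,0,0.018,0,0,0,1,0,0,0.021,0,0,0,1,0,0,0.023,0,0,0,1,0,0,0.025,0,0,0,1,0,0,0.026,0,0,0,1,0,0,0.027,0,0,0,1,0,0,0.028,0,0,0,1,0,0,0.028,0,0,0]}}

```text
time_s: 6.55
position: [0.4855, 0.0073, 0.087]
tool_rot: [[0.848, 0.531, 0.0], [0.531, -0.848, -0.0], [-0.0, 0.001, -1.0]]
ft_force: [-4.7, -2.3, 11.7]
grip_width: 0.0004
gripper_force: 5.9
```

Call:
{"api": "arm_command", "payload": {"commands": [1,0,0,0.001,0,0,0,1,0,0,0.001,0,0,0]}}

```text
time_s: 6.72
position: [0.4855, 0.0073, 0.087]
tool_rot: [[0.848, 0.531, 0.001], [0.531, -0.848, -0.001], [0.0, 0.001, -1.0]]
ft_force: [-6.2, -2.0, 17.2]
grip_width: 0.0
gripper_force: 8.7
```

Call:
{"api": "arm_command", "payload": {"commands": [1,0,0,-0.05,0,0,0,1,0,0,-0.1,0,0,0,1,0,0,-0.15,0,0,0,1,0.1,-0.007,-0.15,0,0,0,1,0.18,-0.012,-0.15,0,0,0,1,0.26,-0.017,-0.15,0,0,0,1,0.34,-0.023,-0.15,0,0,0,1,0.4,-0.027,-0.15,0,0,0,1,0.436,-0.029,-0.15,0,0,0,1,0.436,-0.029,-0.1,0,0,0,1,0.436,-0.029,-0.05,0,0,0,1,0.436,-0.029,-0.03,0,0,0]}}

```text
time_s: 7.72
position: [0.6614, 0.1358, 0.0968]
tool_rot: [[0.847, 0.531, -0.005], [0.531, -0.847, 0.0], [-0.005, -0.003, -1.0]]
ft_force: [-0.6, 0.8, -1.0]
grip_width: 0.0002
gripper_force: 0.0
```

Call:
{"api": "arm_command", "payload": {"commands": [1,0,0,0,0,0,0,1,0,0,0,0,0,0]}}

```text
time_s: 7.88
position: [0.6629, 0.1353, 0.1012]
tool_rot: [[0.848, 0.53, -0.0], [0.53, -0.848, 0.0], [0.0, -0.0, -1.0]]
ft_force: [1.1, 0.6, 0.5]
grip_width: 0.0003
gripper_force: 0.0
```

```bash
python3 - <<'E'
from rig import env, optics
import cv2
s=env.observe(); print(s["position"],s["ft_force"])
d=optics.get_image("wrist")["image"][:,:,::-1]
e=optics.get_image("scene")["image"][:,:,::-1]
b=cv2.resize(e[180:285,220:360],(640,480)); cv2.imwrite("pics/w5.png",cv2.resize(cv2.hconcat([d,b]),(800,300)))
E
```

```text
[0.66285485 0.13530408 0.10115837] [1.06666168 0.57625633 0.48137043]
```

View pics/w5.png

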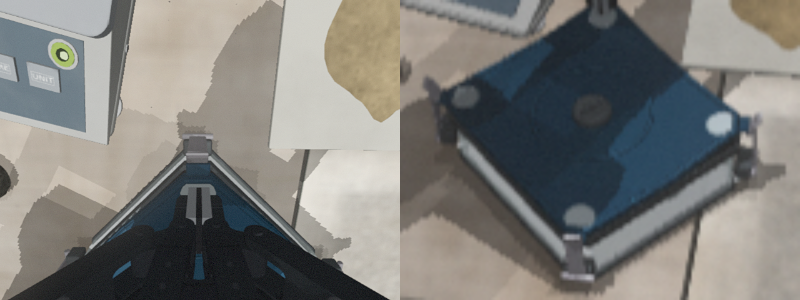

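The tips are centred on the bl pad (198,188), and fr stays down under its clip; press.

Call:
{"api": "arm_command", "payload": {"commands": [1,0,0,0.011,0,0,0,1,0,0,0.015,0,0,0,1,0,0,0.019,0,0,0,1,0,0,0.022,0,0,0,1,0,0,0.024,0,0,0,1,0,0,0.026,0,0,0,1,0,0,0.027,0,0,0,1,0,0,0.028,0,0,0,1,0,0,0.029,0,0,0,1,0,0,0.03,0,0,0,1,0,0,0.03,0,0,0]}}

```text
time_s: 8.9
position: [0.6632, 0.1354, 0.0871]
tool_rot: [[0.848, 0.53, 0.002], [0.53, -0.848, 0.0], [0.002, 0.001, -1.0]]
ft_force: [-0.1, 0.7, 9.4]
grip_width: 0.0001
gripper_force: 4.8
```

Call:
{"api": "arm_command", "payload": {"commands": [1,0,0,0.002,0,0,0,1,0,0,0.002,0,0,0,1,0,0,0.002,0,0,0]}}

```text
time_s: 9.15
position: [0.6632, 0.1354, 0.087]
tool_rot: [[0.848, 0.531, 0.003], [0.531, -0.848, 0.0], [0.002, 0.001, -1.0]]
ft_force: [-2.5, 0.8, 14.7]
grip_width: 0.0001
gripper_force: 7.6
```

Call:
{"api": "arm_command", "payload": {"commands": [1,0,0,-0.06,0,0,0,1,0,0,-0.12,0,0,0,1,0,0,-0.2,0,0,0,1,0,0,-0.2,0,0,0]}}

```text
time_s: 9.48
position: [0.6646, 0.1353, 0.1925]
tool_rot: [[0.848, 0.53, 0.011], [0.531, -0.848, -0.0], [0.009, 0.006, -1.0]]
ft_force: [0.6, 0.3, 1.0]
grip_width: -0.0002
gripper_force: 0.0
```

Call:
{"api": "arm_command", "payload": {"commands": [1,-0.23,0.231,0,0,0,-0.7,1,-0.23,0.231,0,0,0,-0.7,1,-0.23,0.231,0,0,0,-0.7,1,-0.23,0.231,0,0,0,-0.7,1,-0.23,0.231,0,0,0,-0.7,1,-0.23,0.231,0,0,0,-0.7,1,-0.23,0.231,0,0,0,-0.7,1,-0.23,0.231,0,0,0,-0.7,1,-0.23,0.231,0,0,0,-0.7,1,-0.23,0.231,0,0,0,-0.7,1,-0.23,0.231,0,0,0,-0.7,1,-0.23,0.231,0,0,0,-0.7]}}

```text
time_s: 10.48
position: [0.6259, -0.0237, 0.184]
tool_rot: [[-0.444, 0.896, -0.002], [0.896, 0.444, 0.0], [0.001, -0.002, -1.0]]
ft_force: [-0.2, -0.3, -0.5]
grip_width: 0.0001
gripper_force: 0.0
```

Call:
{"api": "arm_command", "payload": {"commands": [1,0,0,0,0,0,-0.05,1,0,0,0,0,0,-0.05,1,0,0,0.08,0,0,-0.05,1,0,0,0.13,0,0,-0.05,1,0,0,0.16,0,0,-0.05,1,0,0,0.168,0,0,-0.05,1,0,0,0.168,0,0,-0.05,1,0,0,0.168,0,0,-0.05]}}

```text
time_s: 11.15
position: [0.6268, -0.0237, 0.1016]
tool_rot: [[-0.529, 0.848, 0.001], [0.848, 0.529, -0.0], [-0.001, 0.001, -1.0]]
ft_force: [0.2, -0.5, 0.0]
grip_width: 0.0001
gripper_force: 0.0
```

```bash
python3 - <<'E'
from rig import env, optics
import cv2
s=env.observe(); print(s["position"],s["ft_force"])
d=optics.get_image("wrist")["image"][:,:,::-1]
e=optics.get_image("scene")["image"][:,:,::-1]
b=cv2.resize(e[165:270,220:360],(640,480)); cv2.imwrite("pics/w6.png",cv2.resize(cv2.hconcat([d,b]),(800,300)))
E
```

```text
[ 0.62684821 -0.0236849   0.10163929] [ 0.15006407 -0.49991952  0.02148577]
```

View pics/w6.png

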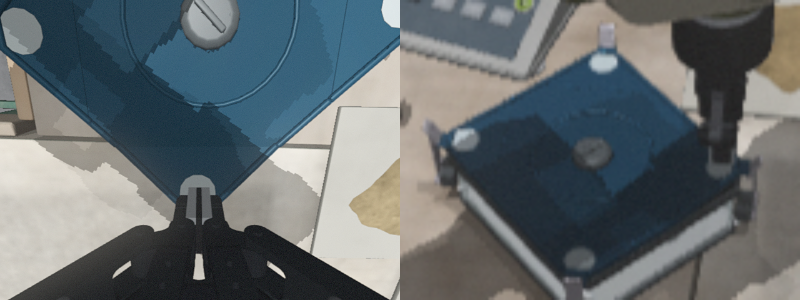

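The tips are centred over the br pad (197,182), bl looks down under its clip; press the last corner.

Call:
{"api": "arm_command", "payload": {"commands": [1,0,0,0.011,0,0,0,1,0,0,0.015,0,0,0,1,0,0,0.019,0,0,0,1,0,0,0.022,0,0,0,1,0,0,0.024,0,0,0,1,0,0,0.026,0,0,0,1,0,0,0.028,0,0,0,1,0,0,0.029,0,0,0,1,0,0,0.03,0,0,0,1,0,0,0.031,0,0,0,1,0,0,0.031,0,0,0]}}

```text
time_s: 12.17
position: [0.627, -0.0239, 0.087]
tool_rot: [[-0.53, 0.848, 0.002], [0.848, 0.53, -0.001], [-0.002, 0.001, -1.0]]
ft_force: [-2.4, -3.4, 13.6]
grip_width: -0.0002
gripper_force: 6.7
```

Call:
{"api": "arm_command", "payload": {"commands": [1,0,0,0.001,0,0,0,1,0,0,0.001,0,0,0]}}

```text
time_s: 12.33
position: [0.6271, -0.0239, 0.087]
tool_rot: [[-0.53, 0.848, 0.003], [0.848, 0.53, -0.001], [-0.002, 0.002, -1.0]]
ft_force: [-3.8, -2.1, 16.7]
grip_width: 0.0001
gripper_force: 8.4
```

Call:
{"api": "arm_command", "payload": {"commands": [1,0,0,-0.06,0,0,0,1,0,0,-0.12,0,0,0,1,0,0,-0.2,0,0,0,1,0,0,-0.28,0,0,0,1,-0.2,0,-0.3,0,0,0,1,-0.2,0,-0.3,0,0,0,1,-0.2,0,-0.3,0,0,0,1,-0.2,0,-0.3,0,0,0]}}

```text
time_s: 13.0
position: [0.6805, -0.1118, 0.2335]
tool_rot: [[-0.528, 0.85, -0.001], [0.85, 0.528, 0.0], [0.001, -0.001, -1.0]]
ft_force: [0.7, 0.3, 0.5]
grip_width: 0.0001
gripper_force: 0.0
```

```bash
python3 - <<'E'
from rig import env, optics
import cv2
s=env.observe(); print(s["position"],s["ft_force"])
d=optics.get_image("side")["image"][:,:,::-1]
e=optics.get_image("scene")["image"][:,:,::-1]
a=cv2.resize(d[180:270,245:355],(400,327),interpolation=2);b=cv2.resize(e[165:280,220:360],(400,327),interpolation=2); cv2.imwrite("pics/w7.png",cv2.hconcat([a,b]))
E
```

```text
[ 0.68045718 -0.11175525  0.23350359] [0.71616414 0.30102624 0.46070617]
```

View pics/w7.png

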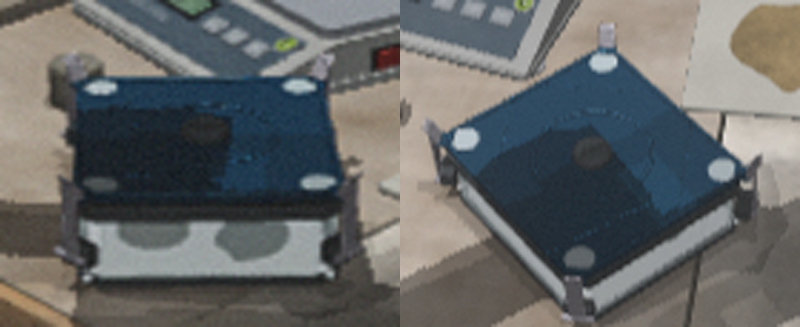

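Both views show all four corners flat under their clips, lid edges straight. Handing in.

```bash
python3 -c "
from rig import env
print(env.close_job())"
```

```text
the job is handed in; nothing more can be done
None
```

I pressed all four corners down one at a time (fl, fr, bl, br); in the last two camera views the lid lies flat with every corner under its clip, the gripper is clear, and I handed the job in at about 13 s.

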